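# Load the tube reader and hold its cover shut

### The job

Please load the tube reader: stand the capped tube from the rack upright in the reader's bore, right down to the bottom, and turn the quarter-turn wing stud on the reader's front edge until its wing lies front to back, in line with the slot in the cover. Do both while the cover is still up; then swing the cover down over the stud so that the wing comes through the slot, and press it flat on its seal with the fingertips and keep holding it: your job ends while you are still pressing, without letting go, so that I can lock the stud. Leave the timer, the specimen cup and the tip box where they are.

Things in the scene. Friction and masses are not known exactly. Their poses are not given: they have to be found in the camera images.
- reader: tube reader, a white bench instrument 176 x 140 mm (x, y), flat grey deck 104 mm above the worktop, fixed. Origin under its centre on the worktop; +x to its back (hinge), -x to its front (small dark display). In the deck a 96 x 96 mm opening centred at x = +14 mm, its floor 50 mm above the worktop, with a black rubber seal round it 6 mm wide and 8 mm high.
- bore_mouth (a point): centre of the mouth of the tube bore in the floor of the opening, 50 mm above the worktop. The bore is vertical, 16 mm wide with a 2.5 mm bevel, 42 mm deep. Free space round it: 48 mm to either side (reader's y), 24 mm to the front, 67 mm to the back.
- bore_floor (a point): centre of the bore's bottom, 8 mm above the worktop: the underside of the seated tube stands here; the tube's top is then 100 mm above the worktop, 12 mm below the shut cover.
- tube: capped sample tube, the only one here, 92 mm tall: body 12.6 mm thick up to 75 mm, ribbed cap 15.4 mm thick from 75 to 92 mm; about 15 g. Origin at the centre of its underside, z up along it. Stands upright in the rack, underside 6 mm above the worktop, with 1 to 3 mm of play: grip the cap from above, lift it straight up by more than 65 mm.
- rack: blue tube rack, 62 x 124 x 66 mm (its x, y, z), fixed to the worktop. Origin under its centre; two rows of holes along its y. The tube is in the hole at x = +9, y = +22 mm.
- stud (a joint): angle of the quarter-turn wing stud about the vertical, growing counter-clockwise seen from above: 0 = wing across the reader (along its y), 1.571 = wing front to back (along its x), in line with the cover's slot. Starts at 0.2 to 0.8, turns from -0.2 to 1.9, stays where it is left (friction 0.05 N m). Within about 0.15 rad of 1.571 it passes through the slot; else the cover lands on it.
- stud_wing (a point): middle of the stud's steel wing, on its axis, 126 mm above the worktop (reader x = -58, y = 0 mm). The wing is 28 mm long, 8 mm thick and 16 mm tall (118 to 134 mm above the worktop), on a thin stem rising from the deck at 104 mm: fingers straddle its thickness from above. The seal, whose top is at 112 mm, begins 17 mm behind the axis: keep the fingertips above it.
- cover_angle (a joint): opening angle of the hinged aluminium cover: 0 = shut flat on the seal (a firm stop), 1.571 = upright; starts at 1.38 to 1.55, stop at 1.62. Stiff hinge (0.2 N m): it stays where it is left. Over the last 6 mm at the front two spring pins lift it with 2 to 7 N; let go, it rises about 6 mm. To press it flat takes about 7 N near the slot, 10 N at 85 mm from the hinge.
- cover_hinge (a point): middle of the cover's hinge axis, which runs along the reader's y at x = +74 mm, 112 mm above the worktop.
- cover: the cover, a plate 5 mm thick, 136 mm wide. Origin on the hinge axis; shut, its axes are the reader's. It reaches along its own -x from 8 to 160 mm, a 60 mm wide pull tab in the middle to 168 mm. Underside z = 0, outer face z = +5 mm (faces the reader's back and slightly up when open: push it over from behind; free to press on 20 to 105 mm from the hinge).
- cover_slot (a point): centre of the slot in the cover, on its outer face, 132 mm from the hinge; the slot is 34 mm long (cover's x) and 13 mm wide (y). Shut, the stud's wing stands up through it to 17 mm above the outer face, which is then 117 mm above the worktop.
- spring_pins (a point): midway between the tops of the two spring pins (8 mm thick steel, 54 mm to either side, along the reader's y), 118 mm above the worktop near the deck's front corners; they push the cover up when nobody presses it.
- timer: white digital timer, 60 x 66 x 18 mm, lying to the left of the reader; leave alone. Origin under its centre.
- cup: specimen cup with white screw lid, 62 mm wide, 73 mm tall, between the timer and the tip box; leave alone. Origin under its centre.
- tip_box: pipette tip box with clear lid, 92 x 124 x 69 mm, at the far left; leave alone. Origin under its centre.

How it is judged (in metres and radians):
On the way:
1. with the cover still up, the tube stands in the bore and the stud's wing is lined up with the slot (horizontal distance between tube and bore_floor below 0.004 m and z of tube in the frame of bore_floor below 0.005 m and angle between tube's own z axis and vertical below 0.12 rad and value of joint stud between 1.35 and 1.79 rad and value of joint cover_angle above 0.5 rad), for 0.2 s.
At the end, for the whole second after the job is handed in: The cover is shut flat (within 0.018 rad) and held so by the fingers with more than 4 N; the stud's wing is through the slot, within 0.22 rad of front to back; the tube stands in the bore within 4 mm of its axis, less than 5 mm off the bottom and upright within 0.12 rad (horizontal distance between tube and bore_floor below 0.004 m and z of tube in the frame of bore_floor below 0.005 m and angle between tube's own z axis and vertical below 0.12 rad and value of joint stud between 1.35 and 1.79 rad and value of joint cover_angle below 0.018 rad and contact force between the fingers and cover above 4 N); the arm keeps its last pose, push and grip.
It fails at once if the timer is moved by more than 3 cm (distance of timer from where it was at the start of the episode above 0.03 m).
It fails at once if the specimen cup is moved by more than 3 cm (distance of cup from where it was at the start of the episode above 0.03 m).
It fails at once if the tip box is moved by more than 3 cm (distance of tip_box from where it was at the start of the episode above 0.03 m).
It also fails if it takes over 72 s, if anything falls off the work surface, if the arm or the gripper's body presses on something with over 40 N, if the wrist force passes 120 N, or if a joint passes its speed limit or range.

### The arm

A 6-joint arm with a two-finger parallel gripper is mounted at the origin on a cart in front of the work surface, level with it; the furniture and walls round the work are solid. World frame = base frame: x ahead of the robot, y to its left, z up, the work surface at z = 0. Lengths are in mm, angles in degrees, forces in N, time in s.
With the tool pointing down it reaches from about 300 to 850 mm from the base axis. Payload 4.2 kg.
Tool frame: the origin (TCP) lies midway between the tips of the shut fingers; the grasp point (between the pads) lies 19 mm behind it; z points along the fingers, y is the line along which they close (so a half turn about z gives the same grasp; the last joint's range is limited). The gripper opens to 91 mm and grips with 3 to 60 N. Pads are 32 mm wide; open, the fingers measure 118 mm over their backs; the gripper's body (76 mm by 178 mm) begins 60 mm behind the grasp point.
Start: joints at [-67.953, 18.312, 89.639, -0, 72.044, -1.146], TCP at [226.46, -528.544, 213.976] pointing down, gripper open.
Joint ranges: [-177.97, 177.97], [-48.28, 115.42], [12.27, 149.76], [-77.06, 257.06], [2.81, 150.46], [-146.56, 146.56]. Speed limits (degrees/s): [147.25, 147.25, 180, 180, 180, 180].

### API

Orientations are given as [roll, pitch, yaw] about the fixed x, y, z axes, in that order (R = Rz(yaw) Ry(pitch) Rx(roll)).
In Python, from workcell import env gives the robot as it stands.
- The arm moves only by the shell command python3 drive.py 'ROWS' [OPENING] [FORCE]. ROWS is a JSON list of rows, 1 to 8 of them, each an object with the fields xyz (a list: dx, dy, dz in shares of the most that a row can go, 1 being 50 mm), rotvec (a list: a rotation vector rx, ry, rz in a scale on which 1.0 is 60 degrees); a field left out counts as zero; each row shifts and turns the commanded pose from where the row before left it, along the tool's axes as they then stand; what a row does not reach is not made up. A row lasts 1/10 s, in which the tool goes at most 50 mm and 8.59 degrees, less where a joint would pass 70% of its speed; a pose out of reach is approached as far as the arm can. OPENING is the finger opening in mm, set as the command begins (- or left out keeps the last). The fingers move at their own pace and stop on an object; FORCE is the grip in N (left out, the last holds). Time passes only in rows, so rows that do not move let the fingers close. It prints the time, the measured TCP pose, the force, the opening and the grip force at its end. Shift and turn numbers lie between -1 and 1, and a call with a number outside is refused. Input that does not fit is refused with a message, and nothing moves.
- env.state(): the state, without advancing time (a new reading comes with each control period).
- env.grab_frame(name): name is "scene" or "top" or "wrist"; returns the picture (420x560x3 uint8, blue, green, red); there is no depth.
- env.camera_model(name): a dict with "fx", "fy", "cx", "cy" (pixels), "D" ([k1, k2, p1, p2, k3] as OpenCV has them; the pictures are not rectified), "T" (4x4, takes a point from camera to world coordinates). Camera axes: x right, y up, looking along -z (the intrinsics and any distortion apply to the point x, -y, -z); pixel columns grow to the right and rows downward; lengths in mm; the calibration is good to about 2 mm. A picture is of the moment at which its call begins: read the wrist's pose just before it. camera_model takes no time and is no camera call; for the wrist camera it gives the pose at the moment of the call.
- env.job_done(): hands the job in; it is judged then, once.
The state is a dict: "time_s": time; "qpos": joint angles; "qvel": joint speeds; "effort": joint torques, N m; "ee_pos": TCP position; "ee_rot": TCP orientation; "force": force on the tool from outside, world axes, zero at the start; "torque": the same for the moment, N m; "gripper_width": finger opening in mm; "gripper_force": force on a finger pad.
Only numpy, scipy, OpenCV 4.12 (cv2) and the standard library are available. Lean on these libraries where they do the work, as an engineer would, in place of code of your own. Each camera call takes 0.05 s, during which the arm holds its last target. There are 200 camera calls.

## Working session

There is one attempt and no reset: what is moved stays moved. The work goes in short steps, Python scripts to look and compute and a shell command to move; the robot and the scene stay as the last step left them, time stands still between calls to the robot, and variables do not carry over. Pictures are saved under pics/ and viewed, at most 10 in all, crops included, and the job is handed in when it is done.

```bash
ls; mkdir -p pics
python3 - <<'E'
from workcell import env
import cv2,numpy as np
for n in("scene","top"):
    cv2.imwrite(f"pics/{n}0.png",env.grab_frame(n))
    m=env.camera_model(n);print(n,{k:np.round(v,3).tolist() for k,v in m.items()})
print(env.state())
E
```

```text
drive.py
pics
workcell.py
scene {'fx': 430.526, 'fy': 430.526, 'cx': 277.053, 'cy': 208.852, 'D': [0.025, 0.0, 0.0, 0.0, 0.0], 'T': [[-0.815, 0.456, -0.358, 129.653], [-0.58, -0.637, 0.508, 621.889], [0.004, 0.621, 0.783, 931.249], [0.0, 0.0, 0.0, 1.0]]}
top {'fx': 441.957, 'fy': 441.957, 'cx': 280.179, 'cy': 208.086, 'D': [0.002, 0.0, 0.0, 0.0, 0.0], 'T': [[0.019, 0.987, -0.158, 350.899], [-1.0, 0.016, -0.016, 77.123], [-0.013, 0.158, 0.987, 1210.764], [0.0, 0.0, 0.0, 1.0]]}
{'time_s': 0.1, 'qpos': array([-6.79510245e+01,  1.83483003e+01,  8.96994645e+01, -2.08021569e-03,
        7.20435748e+01, -1.14761285e+00]), 'qvel': array([-0.00123721, -0.17273473, -0.28308585,  0.04050173,  0.05429827,
       -0.04748352]), 'effort': array([ 1.78527976e-06, -4.13332808e+01, -2.32510614e+01,  7.28712254e-02,
        4.22349398e-02, -6.05233231e-05]), 'ee_pos': array([ 226.2905142 , -528.11000678,  213.20079266]), 'ee_rot': array([-1.79908639e+02,  1.48093007e-04,  2.31972314e+01]), 'force': array([ 0.05240193,  0.0125585 , -0.64478355]), 'torque': array([-0.00541113,  0.00310737,  0.01782765]), 'gripper_force': 0.0, 'gripper_width': 91.43002580692216}
```

View pics/scene0.png

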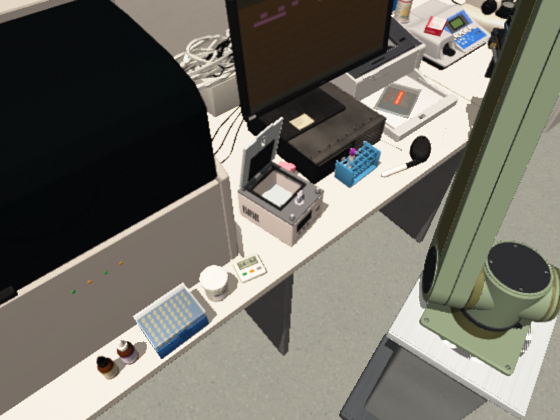

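View pics/top0.png

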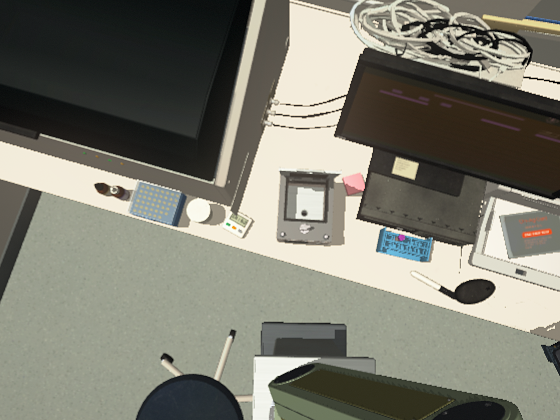

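The scene shows the reader with its cover up near (280,195) and the blue rack at (357,163). In the top view the reader is at (310,207), the stud at (305,229), the bore at about (305,213), and the purple cap at (402,238). Next I'll write helpers and view an enlarged crop.

```bash
cat > h.py <<'E'
from workcell import env
import cv2,numpy as np
from scipy.spatial.transform import Rotation as R
def ray(m,uv):
    K=np.array([[m["fx"],0,m["cx"]],[0,m["fy"],m["cy"]],[0,0,1]])
    p=cv2.undistortPoints(np.array([[uv]],float),K,np.array(m["D"],float))[0,0]
    T=np.array(m["T"]);return T[:3,3],T[:3,:3]@np.array([p[0],-p[1],-1])
def onz(m,uv,z):
    o,d=ray(m,uv);return o+d*(z-o[2])/d[2]
def proj(m,P):
    T=np.array(m["T"]);q=T[:3,:3].T@(np.array(P,float)-T[:3,3]);q=q*[1,-1,-1]
    K=np.array([[m["fx"],0,m["cx"]],[0,m["fy"],m["cy"]],[0,0,1]])
    return cv2.projectPoints(q.reshape(1,3),np.zeros(3),np.zeros(3),K,np.array(m["D"],float))[0][0,0]
def tri(m1,uv1,m2,uv2):
    o1,d1=ray(m1,uv1);o2,d2=ray(m2,uv2);A=np.c_[d1,-d2]
    t=np.linalg.lstsq(A,o2-o1,rcond=None)[0];a,b=o1+t[0]*d1,o2+t[1]*d2
    return (a+b)/2,np.linalg.norm(a-b)
def Rt(s=None):
    s=s or env.state();return R.from_euler("xyz",s["ee_rot"],degrees=True)
def togo(P,s=None): # tool-axis shift to world TCP point P
    s=s or env.state();return Rt(s).inv().apply(np.array(P)-s["ee_pos"])
E
python3 - <<'E'
from h import *
t=cv2.imread("pics/top0.png");s=cv2.imread("pics/scene0.png")
a=cv2.resize(t[155:275,265:445],None,fx=4,fy=4,interpolation=cv2.INTER_CUBIC)
cv2.imwrite("pics/c1.png",a)
for n,im in(("top",t),("scene",s)):
    hsv=cv2.cvtColor(im,cv2.COLOR_BGR2HSV)
    mk=cv2.inRange(hsv,(130,80,60),(165,255,255))
    k,l,st,c=cv2.connectedComponentsWithStats(mk)
    print(n,[(st[i,4],c[i].round(1).tolist()) for i in range(1,k) if st[i,4]>3])
m=env.camera_model("top")
for uv,z in(((402,238),98),((305,229),126),((305,213),50),((405,245),66)): print(uv,onz(m,uv,z).round(1))
E
```

```text
top [(np.int32(10), [487.5, 120.9]), (np.int32(6), [500.5, 124.5]), (np.int32(15), [510.8, 127.4]), (np.int32(21), [546.9, 137.5]), (np.int32(37), [400.9, 237.4])]
scene [(np.int32(10), [294.9, 2.5]), (np.int32(9), [280.8, 7.9]), (np.int32(58), [269.2, 19.0]), (np.int32(10), [263.2, 15.0]), (np.int32(4), [444.0, 26.5]), (np.int32(47), [352.0, 151.4]), (np.int32(5), [130.0, 354.8])]
(402, 238) [ 457.7 -212.4   98. ]
(305, 229) [473.1  32.5 126. ]
(305, 213) [524.3  29.8  50. ]
(405, 245) [ 442.8 -228.    66. ]
```

View pics/c1.png

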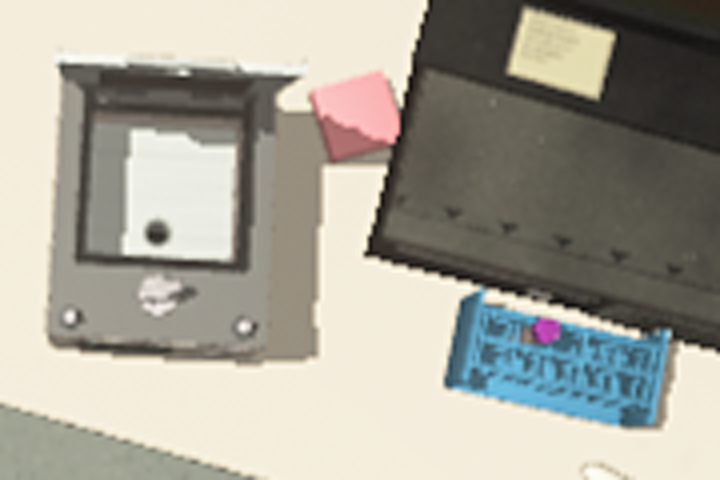

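The crop shows the pins at about (282.5,234.2) and (326.2,236.7) in full-image pixels. The stud is at (304.5,228.5), the bore at (304.2,212.8), and the cap at (400.9,237.4).

Run:
```python
from h import *
m=env.camera_model("top");ms=env.camera_model("scene")
t=cv2.imread("pics/top0.png")
print("cap tri(side/top)",tri(m,(400.9,237.4),ms,(352,151.4)), "plane",onz(m,(400.9,237.4),96))
a=onz(m,(282.5,234.2),118);b=onz(m,(326.2,236.7),118);print("pins",a,b,np.linalg.norm(a-b))
d=(a-b);yaw=np.degrees(np.arctan2(-d[0],d[1]));print("reader yaw",yaw)
st=onz(m,(304.5,228.5),126);bo=onz(m,(304.2,212.8),50);print("stud",st,"bore",bo,"rel",np.linalg.norm((bo-st)[:2]))
hsv=cv2.cvtColor(t,cv2.COLOR_BGR2HSV);mk=cv2.inRange(hsv,(95,90,80),(112,255,255));mk[:,:370]=0;mk[:,440:]=0;mk[:220]=0;mk[270:]=0
c=max(cv2.findContours(mk,0,1)[0],key=cv2.contourArea);bx=cv2.boxPoints(cv2.minAreaRect(c));print([onz(m,p,60).round(0)[:2].tolist() for p in bx])
w=env.camera_model("wrist");s=env.state();T=np.eye(4);T[:3,:3]=Rt(s).as_matrix();T[:3,3]=s["ee_pos"]
print("cam in tool",(np.linalg.inv(T)@np.array(w["T"])).round(3),w["fx"],w["cx"],w["cy"])
```

```text
cap tri(side/top) (array([ 460.74771721, -210.97256358,   91.67695884]), np.float64(2.0378875501573237)) plane [ 459.38373581 -210.24354981   96.        ]
pins [460.07449292  87.81859215 118.        ] [455.75000194 -20.43944929 118.        ] 108.34438038154389
reader yaw -2.2875290646473463
stud [474.31752747  33.75071815 126.        ] bore [524.83221638  31.92665679  50.        ] rel 50.5476111757138
[[424.0, -154.0], [489.0, -168.0], [464.0, -301.0], [400.0, -286.0]]
cam in tool [[ 1.00000e-03  9.57000e-01  2.91000e-01  8.00630e+01]
 [ 1.00000e+00 -1.00000e-03  0.00000e+00  4.00000e-01]
 [ 1.00000e-03  2.91000e-01 -9.57000e-01 -1.72488e+02]
 [ 0.00000e+00  0.00000e+00  0.00000e+00  1.00000e+00]] 369.06283623831354 275.89595236638104 207.69702513759913
```

Sizes check out: pins 108.3 mm apart, stud to bore about 50 mm, and cap height consistent. I'll turn the tool so the camera is on the front side (yaw about 178°), then go above the tube.

Units first: shifts go in shares of 50 mm and turns go in shares of 60 degrees. So -8.5 degrees / 60 = -0.1417.

```bash
python3 drive.py '[{"rotvec":[0,0,-0.1417]},{"rotvec":[0,0,-0.1417]},{"rotvec":[0,0,-0.1417]},{"rotvec":[0,0,-0.1417]},{"rotvec":[0,0,-0.1417]},{"rotvec":[0,0,-0.1417]}]' 40; python3 drive.py '[{"rotvec":[0,0,-0.1417]},{"rotvec":[0,0,-0.1417]},{"rotvec":[0,0,-0.1417]},{"rotvec":[0,0,-0.1417]},{"rotvec":[0,0,-0.1417]},{"rotvec":[0,0,-0.1417]}]'; python3 drive.py '[{"rotvec":[0,0,-0.1417]},{"rotvec":[0,0,-0.1417]},{"rotvec":[0,0,-0.1417]},{"rotvec":[0,0,-0.1417]},{"rotvec":[0,0,-0.1417]},{"rotvec":[0,0,-0.1417]},{"rotvec":[0,0,-0.025]}]'
python3 drive.py '[{"xyz":[-0.48,0.6,0]},{"xyz":[-0.48,0.6,0]},{"xyz":[-0.48,0.6,0]},{"xyz":[-0.48,0.6,0]},{"xyz":[-0.48,0.6,0]},{"xyz":[-0.48,0.6,0]},{"xyz":[-0.48,0.6,0]},{"xyz":[-0.48,0.6,0]}]'; python3 drive.py '[{"xyz":[-0.42,0.6,0]},{"xyz":[-0.42,0.6,0]},{},{}]'
python3 - <<'E'
from h import *
s=env.state();print(s["ee_pos"],s["ee_rot"],togo([460.5,-211,200]))
m=env.camera_model("wrist");im=env.grab_frame("wrist");cv2.imwrite("pics/w1.png",im)
print(proj(m,[460,-210.7,98]),proj(m,s["ee_pos"]))
E
```

```text
time_s: 0.7
ee_pos: [226.3, -528.3, 213.5]
ee_rot: [-180.0, -0.0, 74.5]
force: [-0.4, -1.0, 0.9]
gripper_width: 46.0
gripper_force: 0.0
time_s: 1.3
ee_pos: [226.3, -528.2, 213.4]
ee_rot: [180.0, -0.1, 125.5]
force: [0.2, -0.7, -0.6]
gripper_width: 39.9
gripper_force: 0.0
time_s: 2.0
ee_pos: [258.2, -511.6, 211.2]
ee_rot: [-178.5, -2.3, 174.7]
force: [-0.5, 0.1, -0.6]
gripper_width: 39.9
gripper_force: 0.0
time_s: 2.8
ee_pos: [470.9, -291.4, 197.2]
ee_rot: [-178.4, -2.4, 174.5]
force: [0.2, -0.5, -0.5]
gripper_width: 39.9
gripper_force: 0.0
time_s: 3.2
ee_pos: [517.7, -236.5, 193.6]
ee_rot: [-178.4, -2.4, 174.6]
force: [-0.6, -0.5, -0.3]
gripper_width: 39.8
gripper_force: 0.0
[ 517.69059941 -236.52406088  193.6043889 ] [-178.4015119    -2.40379064  174.56877353] [59.56573754 19.8797364  -4.45703688]
[309.62642553 138.16486625] [278.86232715 268.48514231]
```

View pics/w1.png

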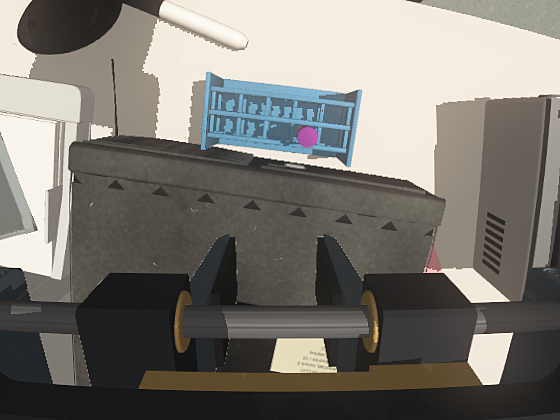

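The wrist picture shows the purple cap at about (308,136), matching the prediction of (310,138). The gripper is over the black box, and joint 6's range left the tool slightly tilted, so I'll work out a correction.

```bash
cat >> h.py <<'E'
def goal(P,yaw,roll=180,pitch=0):
    s=env.state();r=Rt(s);g=R.from_euler("xyz",[roll,pitch,yaw],degrees=True)
    print("pos",s["ee_pos"].round(1),"rot",s["ee_rot"].round(2),"F",s["force"].round(1),"rotvec(tool)",(r.inv()*g).as_rotvec(degrees=True).round(2),"d(tool now)",togo(P,s).round(1),"d(tool then)",g.inv().apply(np.array(P)-s["ee_pos"]).round(1))
def capw():
    m=env.camera_model("wrist");im=env.grab_frame("wrist")
    mk=cv2.inRange(cv2.cvtColor(im,cv2.COLOR_BGR2HSV),(140,120,60),(165,255,255))
    k,l,st,c=cv2.connectedComponentsWithStats(mk);i=1+np.argmax(st[1:,4]);return m,c[i],st[i]
E
python3 - <<'E'
from h import *
m,c,st=capw();print(c,st,onz(m,c,96));goal([460,-210.7,190],177.7)
E
```

```text
[307.99019608 136.99673203] [298 127  20  21 306] [ 458.83745617 -212.27668927   96.        ]
pos [ 517.1 -237.5  193.9] rot [-178.4    -2.38  174.44] F [-1.  -0.3 -0.1] rotvec(tool) [-1.53 -2.42 -3.23] d(tool now) [59.2 21.3  5.8] d(tool then) [58.1 24.5  3.9]
```

To row units: 20 mm is 0.4, 18.5 mm is 0.37, -3.23 degrees / 60 = -0.0538.

```bash
python3 drive.py '[{"rotvec":[-0.0255,-0.0403,-0.0538]},{"xyz":[0.4,0.18,0.02]},{"xyz":[0.4,0.18,0.02]},{"xyz":[0.37,0.12,0.02]},{},{},{}]'
python3 - <<'E'
from h import *
m,c,st=capw();p=onz(m,c,96);print(c,st,p);goal([p[0],p[1],72],177.7)
E
```

```text
time_s: 4.0
ee_pos: [460.9, -211.5, 191.3]
ee_rot: [-180.0, 0.1, 177.7]
force: [0.0, -0.1, -0.6]
gripper_width: 40.0
gripper_force: 0.0
[285.         210.45454545] [284 206   3  10  11] [ 459.86472887 -205.85439717   96.        ]
pos [ 460.9 -211.3  191.1] rot [-1.7999e+02  9.0000e-02  1.7771e+02] F [ 0.2 -1.1 -0.3] rotvec(tool) [-0.01  0.09  0.01] d(tool now) [  1.5   5.4 119.1] d(tool then) [  1.3   5.4 119.1]
```

Run:
```python
from h import *
im=env.grab_frame("wrist");cv2.imwrite("pics/w2.png",im)
m=env.camera_model("wrist");print(proj(m,[459.5,-211.3,98]))
mk=cv2.inRange(cv2.cvtColor(im,cv2.COLOR_BGR2HSV),(135,60,25),(170,255,255))
k,l,st,c=cv2.connectedComponentsWithStats(mk)
for i in range(1,k):
    if st[i,4]>20: print(st[i],c[i],onz(m,c[i],96))
```

```text
[277.34984126 211.26054136]
[267 197  20  24 384] [276.16145833 208.29166667] [ 457.73901996 -212.12584429   96.        ]
```

View pics/w2.png

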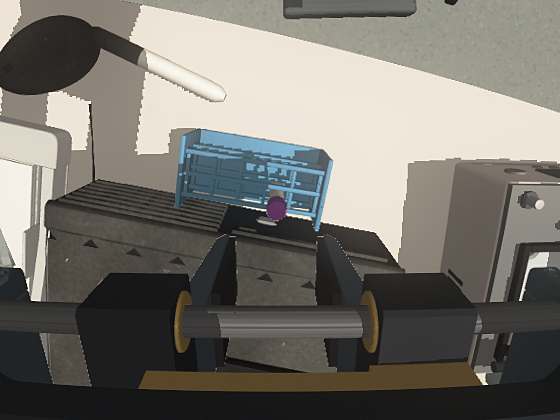

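The cap is at (276,208), shaded but between the fingers. I'll descend in steps, checking force.

```bash
python3 drive.py '[{"xyz":[0.036,-0.012,0.5]},{"xyz":[0,0,0.5]},{"xyz":[0,0,0.4]},{"xyz":[0,0,0.2]},{}]' 40; python3 drive.py '[{"xyz":[0,0,0.3]},{"xyz":[0,0,0.26]},{"xyz":[0,0,0.2]},{},{}]'; python3 drive.py '[{},{},{},{},{},{}]' 8 15
```

```text
time_s: 4.6
ee_pos: [458.1, -210.8, 109.7]
ee_rot: [179.9, -0.1, 177.8]
force: [0.4, 0.0, -0.6]
gripper_width: 39.8
gripper_force: 0.0
time_s: 5.1
ee_pos: [459.1, -211.3, 73.6]
ee_rot: [-180.0, 0.1, 177.7]
force: [0.3, -0.3, 0.2]
gripper_width: 40.2
gripper_force: 0.0
time_s: 5.7
ee_pos: [458.8, -211.2, 73.4]
ee_rot: [-180.0, 0.1, 177.7]
force: [-0.1, -0.3, 2.9]
gripper_width: 14.8
gripper_force: 15.0
```

To row units: -25 mm is -0.5, -20 mm is -0.4.

```bash
python3 drive.py '[{"xyz":[0,0,-0.3]},{"xyz":[0,0,-0.5]},{"xyz":[0,0,-0.5]},{"xyz":[0,0,-0.5]},{"xyz":[0,0,-0.5]},{"xyz":[0,0,-0.4]},{"xyz":[0,0,-0.2]}]'; python3 drive.py '[{"xyz":[0.02,0.4,0]},{"xyz":[0.02,0.6,0]},{"xyz":[0.02,0.7,0]},{"xyz":[0.02,0.7,0]},{"xyz":[0.02,0.6,0]},{"xyz":[0.02,0.42,0]},{},{}]'
python3 - <<'E'
from h import *
im=env.grab_frame("wrist");cv2.imwrite("pics/w3.png",im)
m=env.camera_model("wrist")
print(proj(m,[524.8,31.9,50]),proj(m,[474.3,33.7,126]),proj(m,[460,87.8,118]),proj(m,[455.7,-20.4,118]),env.state()["ee_pos"])
E
```

```text
time_s: 6.4
ee_pos: [459.0, -211.4, 219.7]
ee_rot: [-180.0, 0.2, 177.7]
force: [1.4, -0.1, 0.0]
gripper_width: 14.6
gripper_force: 15.0
time_s: 7.2
ee_pos: [458.9, -40.1, 217.6]
ee_rot: [-180.0, -0.0, 177.8]
force: [-0.2, -0.0, 0.2]
gripper_width: 14.3
gripper_force: 15.0
[351.76110744 250.14325379] [375.01882597 229.13836733] [440.89069112 205.73465668] [303.56077911 205.54326665] [458.98359902 -40.52562966 217.64736774]
```

View pics/w3.png

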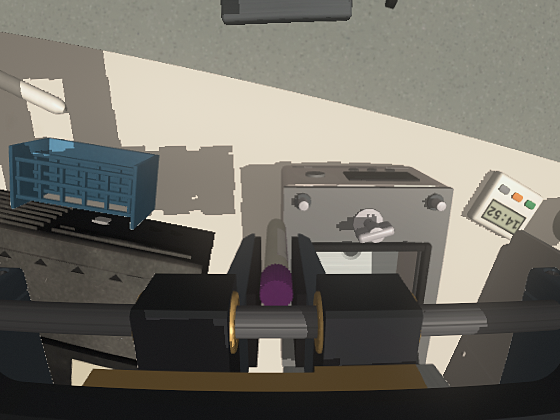

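The wrist view shows the tube held upright between the pads. The pins are at about (303,203) and (436,202), the wing at about (375,229), and the bore at about (352,252), all close to predictions. I'll enlarge it for precision.

Run:
```python
import cv2
im=cv2.imread("pics/w3.png");c=im[170:290,285:455]
c=cv2.resize(c,None,fx=4.5,fy=4.5,interpolation=cv2.INTER_CUBIC);cv2.imwrite("pics/c3.png",c)
```

```text
(no output)
```

View pics/c3.png

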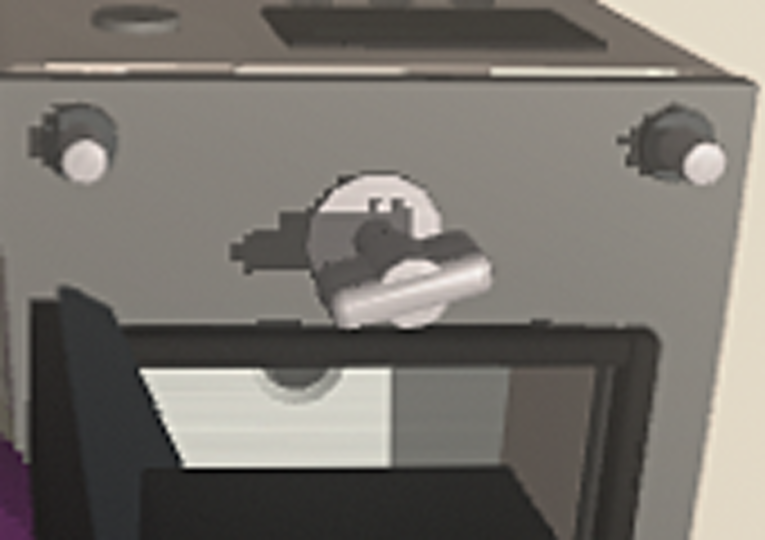

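Full-image pixels from the crop: pins (303.7,205.8) and (441.7,206.2). The wing's top edge runs from (360,238.7) to (393.9,230.4). The bore's bevel back edge is at (351.7,259.6), and its inner edge at (351.7,256.9).

Run:
```python
from h import *
m=env.camera_model("wrist")
a=onz(m,(441.7,206.2),118);b=onz(m,(303.7,205.8),118);d=a-b
yaw=np.arctan2(-d[0],d[1]);print("pins",a,b,np.linalg.norm(d),np.degrees(yaw))
e1=onz(m,(360.2,238.6),134);e2=onz(m,(393.5,230.6),134);w=e2-e1
print("wing",(e1+e2)/2,np.linalg.norm(w),"theta",np.degrees(np.arctan2(-w[0],w[1]))-np.degrees(yaw))
print("bore",onz(m,(351.7,259.6),50)-[10.5,0,0],onz(m,(351.7,256.9),47.5)-[8,0,0])
pm=(a+b)/2;ex=np.array([np.cos(yaw),np.sin(yaw)]);print("pins mid->stud",((e1+e2)/2-pm)[:2]@ex)
print("seal inner front edge etc (front edge seal px)",onz(m,(385,243.5),112))
goal([525,31.9,218],np.degrees(yaw)+180)
```

```text
pins [460.40860799  88.49855234 118.        ] [455.91048361 -20.29618047 118.        ] 108.88768070222595 -2.367548820040064
wing [475.68207677  33.09077783 134.        ] 25.549638831694892 theta 14.435364534233159
bore [524.72811212  32.11421816  50.        ] [525.39570824  32.55375502  47.5       ]
pins mid->stud 17.549313237057135
seal inner front edge etc (front edge seal px) [492.55960435  46.39762399 112.        ]
pos [459.  -40.5 217.6] rot [-179.98   -0.    177.75] F [-0.3  0.2 -0.6] rotvec(tool) [-0.02 -0.    0.11] d(tool now) [-63.1  75.   -0.4] d(tool then) [-63.   75.1  -0.4]
```

Run:
```python
from h import *
m=env.camera_model("wrist");im=cv2.imread("pics/w3.png");s=env.state()
mk=cv2.inRange(cv2.cvtColor(im,cv2.COLOR_BGR2HSV),(135,60,25),(170,255,255))[:, :]
mk[:, :240]=0;mk[:,310:]=0
ys,xs=np.nonzero(mk);print(xs.min(),xs.max(),ys.min(),ys.max())
for r in (ys.min()+2,(ys.min()+ys.max())//2,ys.max()-2): q=xs[ys==r];print(r,q.min(),q.max())
zt=s["ee_pos"][2]-73.4+98
print("rear top edge -> centre",onz(m,(276,ys.max()),zt)-[7.7,0,0], "front bottom edge",onz(m,(276,ys.min()),zt-17)+[7.7,0,0],s["ee_pos"])
c=cv2.cvtColor(im,cv2.COLOR_BGR2HSV)[205:270:4,277];print(c.tolist())
for x in(457,459,461): print(x,proj(m,[x-6.3,-40.5,zt-92]))
```

```text
259 293 264 305
266 268 284
284 260 292
303 263 289
rear top edge -> centre [457.69622746 -42.10265316 242.24736774] front bottom edge [460.51082422 -41.60684566 225.24736774] [458.98359902 -40.52562966 217.64736774]
[[17, 35, 132], [18, 35, 132], [18, 33, 131], [18, 35, 133], [19, 40, 102], [22, 38, 100], [19, 33, 109], [19, 33, 107], [18, 31, 106], [20, 36, 107], [18, 31, 106], [19, 34, 106], [9, 33, 101], [21, 40, 101], [19, 42, 103], [155, 101, 58], [156, 98, 65]]
457 [277.41769225 213.13250404]
459 [277.52647457 215.91380396]
461 [277.63473115 218.68202337]
```

To row units: 20 mm is 0.4, -18 mm is -0.36, 0.1 degrees / 60 = 0.0017.

```bash
python3 drive.py '[{"xyz":[-0.3,0.36,0],"rotvec":[0,0,0.0017]},{"xyz":[-0.36,0.4,0]},{"xyz":[-0.36,0.4,0]},{"xyz":[-0.24,0.35,0]},{},{}]'
python3 - <<'E'
from h import *
m=env.camera_model("top")
for v in (169,173): print(onz(m,(265+180/4,v),279))
goal([525,32.4,75],177.65)
im=env.grab_frame("scene");c=cv2.resize(im[90:260,200:360],None,fx=3.5,fy=3.5,interpolation=cv2.INTER_CUBIC);cv2.imwrite("pics/s2.png",c)
E
```

```text
time_s: 7.85
ee_pos: [524.9, 31.8, 217.6]
ee_rot: [-180.0, -0.0, 177.6]
force: [0.3, 0.3, -0.5]
gripper_width: 14.7
gripper_force: 15.0
[586.5492819   29.27293527 279.        ]
[577.6707456   29.20125841 279.        ]
pos [524.9  31.8 217.6] rot [-1.7996e+02 -3.0000e-02  1.7761e+02] F [ 0.3  0.3 -0.5] rotvec(tool) [-0.04 -0.03 -0.04] d(tool now) [ -0.2   0.7 142.6] d(tool then) [-1.000e-01  6.000e-01  1.426e+02]
```

View pics/s2.png

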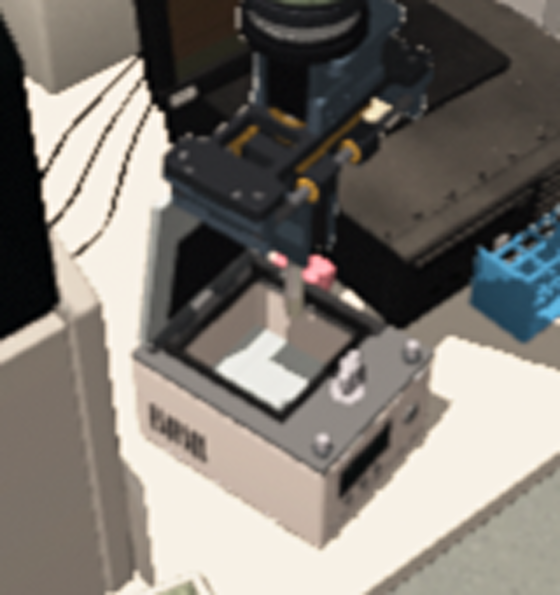

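The scene view shows the tube hanging over the opening, with the gripper body in front of the leaning cover (top edge at x≈580, angle ≈1.4). I'll lower it to the mouth, then insert slowly.

To row units: 25 mm is 0.5, 20 mm is 0.4.

```bash
python3 drive.py '[{"xyz":[0,0.01,0.3]},{"xyz":[0,0,0.5]},{"xyz":[0,0,0.5]},{"xyz":[0,0,0.4]},{"xyz":[0,0,0.2]},{},{}]' - 12; python3 drive.py '[{"xyz":[0,0,0.06]},{"xyz":[0,0,0.06]},{"xyz":[0,0,0.06]},{"xyz":[0,0,0.06]},{}]'
```

```text
time_s: 8.6
ee_pos: [525.7, 32.9, 123.9]
ee_rot: [180.0, 0.1, 177.6]
force: [-1.6, -0.3, 0.3]
gripper_width: 14.5
gripper_force: 12.0
time_s: 9.1
ee_pos: [525.2, 33.5, 111.2]
ee_rot: [180.0, 0.0, 177.7]
force: [-0.8, 0.2, 0.5]
gripper_width: 14.8
gripper_force: 12.0
```

To row units: 4 mm is 0.08.

```bash
python3 drive.py '[{"xyz":[0,0,0.08]},{"xyz":[0,0,0.08]},{"xyz":[0,0,0.08]},{"xyz":[0,0,0.08]},{}]'; python3 drive.py '[{"xyz":[0,0,0.08]},{"xyz":[0,0,0.08]},{"xyz":[0,0,0.08]},{"xyz":[0,0,0.06]},{},{}]';python3 drive.py '[{"xyz":[0,0,0.04]},{"xyz":[0,0,0.02]},{"xyz":[0,0,0.02]},{}]'
```

```text
time_s: 9.6
ee_pos: [524.7, 33.4, 94.3]
ee_rot: [180.0, -0.1, 177.6]
force: [-0.7, 0.3, 0.1]
gripper_width: 15.0
gripper_force: 12.0
time_s: 10.2
ee_pos: [525.3, 33.4, 80.1]
ee_rot: [180.0, 0.0, 177.6]
force: [-0.0, 0.6, -0.6]
gripper_width: 14.8
gripper_force: 12.0
time_s: 10.6
ee_pos: [525.2, 33.4, 76.0]
ee_rot: [180.0, 0.0, 177.6]
force: [0.4, 0.9, 0.4]
gripper_width: 14.9
gripper_force: 12.0
```

Almost seated: about 0.6 mm left. I'll open slightly so it drops, then lift away.

To row units: 1 mm is 0.02, 0.5 mm is 0.01.

```bash
python3 drive.py '[{"xyz":[0,0,0.02]},{"xyz":[0,0,0.01]},{},{}]'; python3 drive.py '[{},{},{},{}]' 30; python3 drive.py '[{"xyz":[0,0,-0.2]},{"xyz":[0,0,-0.4]},{"xyz":[0,0,-0.5]},{"xyz":[0,0,-0.5]},{"xyz":[0,0,-0.3]},{}]'
python3 - <<'E'
from h import *
im=env.grab_frame("wrist");cv2.imwrite("pics/w4.png",im);m=env.camera_model("wrist")
for z in (100,83): print(z,proj(m,[525.2,33,z]))
for n in("wrist","scene","top"):
    f=env.grab_frame(n);mm=env.camera_model(n)
    mk=cv2.inRange(cv2.cvtColor(f,cv2.COLOR_BGR2HSV),(135,60,25),(170,255,255))
    e=proj(mm,[525.2,33,96]);k,l,st,c=cv2.connectedComponentsWithStats(mk)
    print(n,e,[(st[i].tolist(),c[i].round(1).tolist()) for i in range(1,k) if st[i,4]>8 and np.hypot(*(c[i]-e))<40])
goal([475,33.3,150],177.65-90+14.4-0)
E
```

```text
time_s: 11.0
ee_pos: [525.3, 33.4, 74.7]
ee_rot: [180.0, 0.1, 177.6]
force: [-0.6, -0.6, 1.5]
gripper_width: 14.9
gripper_force: 12.0
time_s: 11.4
ee_pos: [525.3, 33.4, 74.6]
ee_rot: [180.0, 0.0, 177.6]
force: [-0.0, -0.5, 0.3]
gripper_width: 30.4
gripper_force: 0.0
time_s: 12.0
ee_pos: [526.9, 33.5, 172.6]
ee_rot: [180.0, 0.4, 177.6]
force: [-0.1, -0.3, -0.2]
gripper_width: 29.8
gripper_force: 0.0
100 [277.0726789  221.66165194]
83 [276.97318793 214.0671831 ]
wrist [277.17050192 221.66375529] [([264, 202, 21, 26, 444], [274.2, 214.8])]
scene [283.20025952 194.52486568] [([281, 191, 5, 9, 40], [283.0, 195.1])]
top [304.51035161 209.98989775] []
pos [524.5  33.4 168.7] rot [ 1.8000e+02 -7.0000e-02  1.7765e+02] F [-0.4 -0.7  0.1] rotvec(tool) [-4.00e-02 -6.00e-02  7.56e+01] d(tool now) [49.4 -2.1 18.8] d(tool then) [ 10.3 -48.4  18.7]
```

View pics/w4.png

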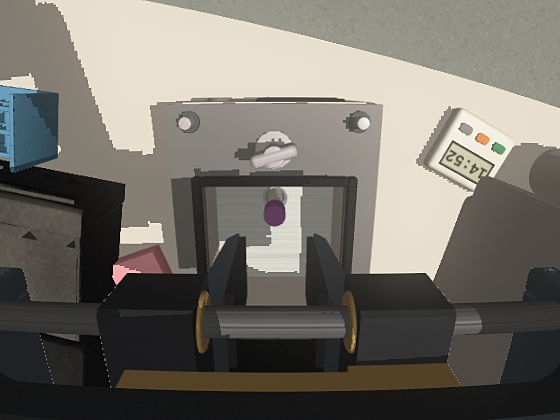

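The cap stands in the bore (cap at (274,215)), and the wing is at (274,155), still slanted. I'll move forward over the stud first, then rotate so the body clears the cover.

To row units: 20 mm is 0.4, 15 mm is 0.3.

```bash
python3 drive.py '[{"xyz":[0.3,0,0]},{"xyz":[0.4,0,0]},{"xyz":[0.29,0,0]},{}]'; python3 drive.py '[{"rotvec":[0,0,0.14]},{"rotvec":[0,0,0.14]},{"rotvec":[0,0,0.14]},{"rotvec":[0,0,0.14]},{"rotvec":[0,0,0.14]}]'; python3 drive.py '[{"rotvec":[0,0,0.14]},{"rotvec":[0,0,0.14]},{"rotvec":[0,0,0.14]},{"rotvec":[0,0,0.14]},{},{}]'
python3 - <<'E'
from h import *
im=env.grab_frame("wrist");cv2.imwrite("pics/w5.png",im);m=env.camera_model("wrist")
print(proj(m,[474.9,34.5,134]));goal([474.9,34.5,121],102)
E
```

```text
time_s: 12.6
ee_pos: [473.6, 35.5, 168.9]
ee_rot: [180.0, -0.1, 177.7]
force: [-0.1, 0.4, -0.4]
gripper_width: 30.1
gripper_force: 0.0
time_s: 13.1
ee_pos: [476.6, 35.4, 169.4]
ee_rot: [179.9, 0.0, 135.3]
force: [-0.3, -0.6, 0.1]
gripper_width: 29.8
gripper_force: 0.0
time_s: 13.7
ee_pos: [476.2, 35.4, 169.4]
ee_rot: [179.9, 0.0, 102.2]
force: [-0.5, -0.4, -0.1]
gripper_width: 30.2
gripper_force: 0.0
[277.82982681 238.41120159]
pos [476.1  35.4 169.5] rot [179.95   0.   102.19] F [-0.6  0.4 -0.8] rotvec(tool) [0.05 0.   0.19] d(tool now) [-0.6 -1.4 48.5] d(tool then) [-0.6 -1.4 48.5]
```

View pics/w5.png

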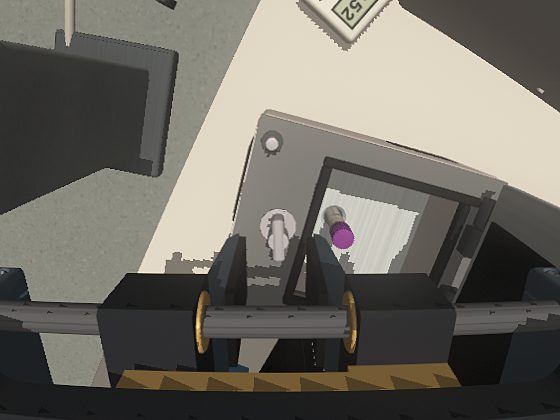

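The wing is at (278,238), parallel to the fingers and centred between them. I'll descend, grip and turn.

To row units: 15 mm is 0.3, 10 mm is 0.2.

```bash
python3 drive.py '[{"xyz":[-0.012,-0.02,0.3]},{"xyz":[0,0,0.3]},{"xyz":[0,0,0.2]},{"xyz":[0,0,0.16]},{},{}]'; python3 drive.py '[{},{},{},{},{}]' 4 20; python3 drive.py '[{"rotvec":[0,0,-0.1167]},{"rotvec":[0,0,-0.1167]},{"rotvec":[0,0,-0.1167]},{"rotvec":[0,0,-0.1167]},{}]'
```

```text
time_s: 14.35
ee_pos: [475.3, 34.6, 121.8]
ee_rot: [179.9, 0.0, 102.1]
force: [-1.1, 0.3, 0.8]
gripper_width: 30.4
gripper_force: 0.0
time_s: 14.85
ee_pos: [477.5, 35.0, 122.3]
ee_rot: [179.6, 0.0, 102.0]
force: [5.2, 1.2, -2.3]
gripper_width: 7.8
gripper_force: 20.0
time_s: 15.35
ee_pos: [477.1, 34.8, 122.2]
ee_rot: [179.7, 0.2, 130.0]
force: [4.9, 0.7, -1.3]
gripper_width: 7.9
gripper_force: 20.0
```

To row units: -7 degrees / 60 = -0.1167.

```bash
python3 drive.py '[{"rotvec":[0,0,-0.1167]},{"rotvec":[0,0,-0.1167]},{"rotvec":[0,0,-0.1167]},{"rotvec":[0,0,-0.1167]},{"rotvec":[0,0,-0.1167]},{"rotvec":[0,0,-0.1167]},{"rotvec":[0,0,-0.0933]},{}]'; python3 drive.py '[{},{},{}]' 30;  python3 drive.py '[{"xyz":[0,0,-0.2]},{"xyz":[0,0,-0.4]},{"xyz":[0,0,-0.36]},{},{}]'
python3 - <<'E'
from h import *
im=env.grab_frame("wrist");cv2.imwrite("pics/w6.png",im[90:350,140:420]);m=env.camera_model("wrist");s=env.state()
c=im[90:350,140:420];cv2.imwrite("pics/w6.png",cv2.resize(c,None,fx=2.2,fy=2.2))
print(s["ee_pos"],s["ee_rot"],proj(m,[476,35,134]))
E
```

```text
time_s: 16.15
ee_pos: [476.8, 34.2, 122.2]
ee_rot: [-180.0, 0.3, 177.6]
force: [5.3, -1.6, -0.5]
gripper_width: 7.9
gripper_force: 20.0
time_s: 16.45
ee_pos: [474.1, 34.7, 121.3]
ee_rot: [180.0, -0.1, 177.6]
force: [-0.1, 0.1, 0.0]
gripper_width: 28.2
gripper_force: 0.0
time_s: 16.95
ee_pos: [474.8, 34.7, 169.8]
ee_rot: [180.0, 0.1, 177.6]
force: [0.4, 0.4, 0.3]
gripper_width: 30.0
gripper_force: 0.0
[474.31173039  34.64113192 169.13377424] [ 1.79990283e+02 -1.62478478e-02  1.77633272e+02] [278.79944274 244.9738865 ]
```

View pics/w6.png

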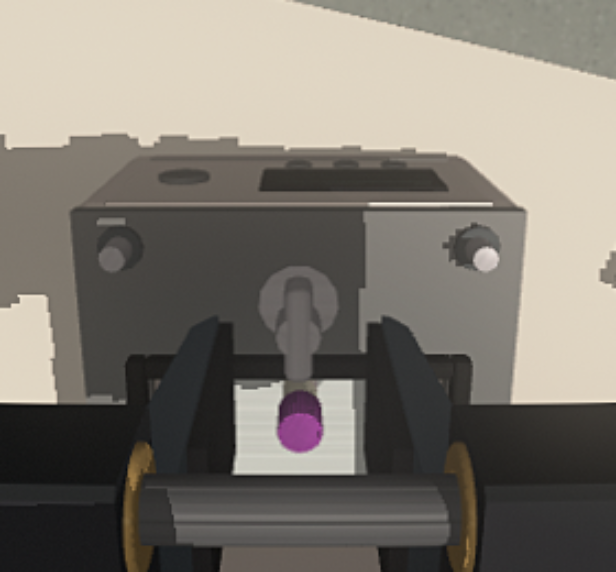

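The wing now lies front to back, pointing from the stud straight at the cap, with the pins level in the picture. Before going behind the cover I'll check the clearance to the monitor.

Run:
```python
from h import *
m=env.camera_model("top");ms=env.camera_model("scene")
print("monitor lower-left",tri(m,(337,137),ms,(245,117)))
print("monitor upper-left",tri(m,(362,53),ms,(230,0)))
for P in([668,-60,291],[668,120,291],[609,29,112]): print(P,proj(m,P),proj(ms,P))
t=cv2.imread("pics/top0.png");s=cv2.imread("pics/scene0.png")
a=cv2.resize(t[40:190,220:420],(400,300));b=cv2.resize(s[0:150,180:380],(400,300));cv2.imwrite("pics/b.png",np.hstack([a,b]))
goal([632,32,300],177.63)
```

```text
monitor lower-left (array([683.40857131, -32.6676463 , 223.5429423 ]), np.float64(12.334382466669249))
monitor upper-left (array([731.61883035, -49.73521978, 499.23206631]), np.float64(11.806689234307273))
[668, -60, 291] [351.91266138 131.59771278] [257.99597231  91.96846235]
[668, 120, 291] [268.7441627  130.47103423] [208.77166152 132.82650926]
[609, 29, 112] [306.67196999 176.51802755] [257.63713489 175.17344365]
pos [474.3  34.6 169.1] rot [ 1.7999e+02 -2.0000e-02  1.7763e+02] F [ 1.2  0.6 -0.9] rotvec(tool) [ 0.01 -0.02  0.  ] d(tool now) [-157.6    3.9 -130.9] d(tool then) [-157.7    3.9 -130.9]
```

View pics/b.png

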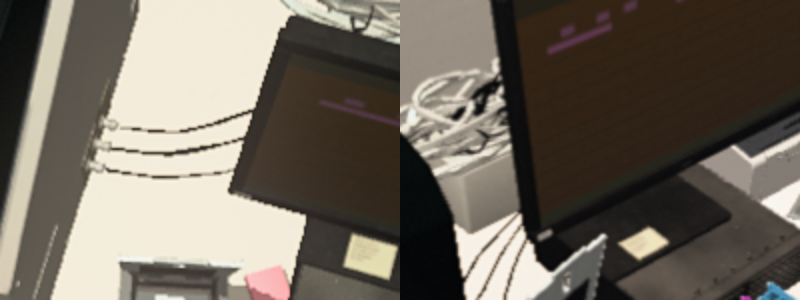

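The monitor's lower-left corner is at about (335,135) in the top view, or roughly (683,-33,220) in world. The body corner at x≈660, y≈-51 stays about 20 mm clear of it. I'll stay near x=622, y=38. That was also more pictures than allowed, so I'll go on numbers only from here.

Units first: shifts go in shares of 50 mm and turns go in shares of 60 degrees. So -35 mm is -0.7, -30 mm is -0.6.

```bash
python3 drive.py '[{"xyz":[0,0,-0.5]},{"xyz":[0,0,-0.6]},{"xyz":[0,0,-0.7]},{"xyz":[0,0,-0.6]},{"xyz":[0,0,-0.3]},{}]' 0 20; python3 drive.py '[{"xyz":[-0.4,0.03,0]},{"xyz":[-0.6,0.04,0]},{"xyz":[-0.6,0.04,0]},{"xyz":[-0.6,0.04,0]},{"xyz":[-0.5,0.03,0]},{"xyz":[-0.25,0.01,0]},{},{}]'; python3 drive.py '[{"xyz":[0,0,0.3]},{"xyz":[0,0,0.4]},{"xyz":[0,0,0.4]},{},{}]'
python3 -c "
from h import *
goal([622,38,212],177.63)"
```

```text
time_s: 17.6
ee_pos: [475.6, 34.7, 305.7]
ee_rot: [180.0, 0.2, 177.6]
force: [-0.0, 0.2, -0.7]
gripper_width: 0.4
gripper_force: 0.0
time_s: 18.4
ee_pos: [621.6, 38.0, 302.7]
ee_rot: [-180.0, -0.2, 177.6]
force: [-0.2, 0.7, 0.5]
gripper_width: 0.4
gripper_force: 0.0
time_s: 18.9
ee_pos: [621.9, 38.1, 250.0]
ee_rot: [180.0, 0.0, 177.7]
force: [0.2, 0.2, -0.1]
gripper_width: 0.7
gripper_force: 0.0
pos [621.9  38.1 250. ] rot [1.7999e+02 1.0000e-02 1.7765e+02] F [ 0.2  0.2 -0.1] rotvec(tool) [0.01 0.01 0.02] d(tool now) [-0.1 -0.1 38. ] d(tool then) [-0.1 -0.1 38. ]
```

To row units: 15 mm is 0.3, 8.5 mm is 0.17.

```bash
python3 drive.py '[{"xyz":[0,0,0.3]},{"xyz":[0,0,0.3]},{"xyz":[0,0,0.17]},{"xyz":[0.1,0,0]},{"xyz":[0.08,0,0]},{}]'; python3 drive.py '[{"xyz":[0.2,0,0.04]},{"xyz":[0.19,0,0.048]},{"xyz":[0.18,0,0.08]},{"xyz":[0.18,0,0.084]},{}]'; python3 drive.py '[{"xyz":[0.16,0,0.116]},{"xyz":[0.16,0,0.116]},{"xyz":[0.14,0,0.146]},{"xyz":[0.14,0,0.146]},{}]'
python3 - <<'E'
from h import *
goal([546,32,172],177.63)
cv2.imwrite("pics/s5.png",env.grab_frame("scene"))
E
```

```text
time_s: 19.5
ee_pos: [613.8, 38.5, 212.5]
ee_rot: [180.0, 0.2, 177.6]
force: [0.5, 0.4, -1.6]
gripper_width: 0.4
gripper_force: 0.1
time_s: 20.0
ee_pos: [573.8, 40.0, 197.7]
ee_rot: [180.0, -0.1, 177.7]
force: [0.6, 0.0, 0.3]
gripper_width: 0.9
gripper_force: 0.0
time_s: 20.5
ee_pos: [543.9, 41.2, 170.8]
ee_rot: [-180.0, -0.2, 177.7]
force: [-0.5, 0.1, 0.4]
gripper_width: 0.8
gripper_force: 0.0
pos [543.9  41.2 170.8] rot [-179.99   -0.21  177.65] F [-0.5  0.1  0.4] rotvec(tool) [-0.01 -0.21  0.02] d(tool now) [-2.4 -9.1 -1.2] d(tool then) [-2.4 -9.1 -1.2]
```

Run:
```python
from h import *
m=env.camera_model("scene");a=cv2.imread("pics/scene0.png").astype(int);b=cv2.imread("pics/s5.png").astype(int)
ex=np.array([np.cos(-.0413),np.sin(-.0413),0]);ey=np.array([-ex[1],ex[0],0]);H=np.array([609,29,112.])
for th in(1.41,0.6):
  for r in(80,120,150):
    for y in(60,-60):
      P=H-ex*r*np.cos(th)+np.array([0,0,r*np.sin(th)])+ey*y;u=proj(m,P).round().astype(int)
      print(th,r,y,u,a[u[1],u[0]],b[u[1],u[0]])
```

```text
1.41 80 60 [245 170] [88 91 92] [230 240 247]
1.41 80 -60 [276 142] [90 94 94] [47 53 58]
1.41 120 60 [246 159] [89 92 93] [57 51 46]
1.41 120 -60 [278 131] [91 95 95] [48 44 38]
1.41 150 60 [247 150] [88 91 92] [48 46 46]
1.41 150 -60 [280 122] [90 92 94] [21 19 19]
0.6 80 60 [262 189] [105 114 128] [193 201 202]
0.6 80 -60 [293 161] [12 12 12] [101 105 106]
0.6 120 60 [273 190] [229 233 234] [173 180 181]
0.6 120 -60 [304 160] [14 13 14] [145 150 151]
0.6 150 60 [282 190] [229 234 234] [189 193 200]
0.6 150 -60 [312 160] [65 73 81] [195 198 206]
```

The pixels confirm the cover has swung down to about 0.6 rad. Continuing the arc.

To row units: 9.4 mm is 0.188, 9.3 mm is 0.186.

```bash
python3 drive.py '[{"xyz":[0.104,0,0.17]},{"xyz":[0.104,0,0.172]},{"xyz":[0.07,0,0.186]},{"xyz":[0.068,0,0.188]},{}]'; python3 drive.py '[{"xyz":[0.02,0,0.1]},{"xyz":[0.02,0,0.096]},{}]'; python3 drive.py '[{"xyz":[0.01,0,0.08]},{"xyz":[0.006,0,0.06]},{},{}]'
```

```text
time_s: 21.05
ee_pos: [527.0, 41.9, 134.7]
ee_rot: [-180.0, -0.2, 177.6]
force: [-0.0, -0.3, -0.3]
gripper_width: 0.4
gripper_force: 0.0
time_s: 21.35
ee_pos: [526.5, 42.0, 126.1]
ee_rot: [180.0, -0.0, 177.6]
force: [0.7, 0.0, 0.1]
gripper_width: 0.2
gripper_force: 0.0
time_s: 21.75
ee_pos: [526.5, 42.0, 119.8]
ee_rot: [180.0, 0.1, 177.6]
force: [0.6, -0.2, 1.3]
gripper_width: 0.2
gripper_force: 0.4
```

To row units: 1 mm is 0.02.

```bash
python3 drive.py '[{"xyz":[0,0,0.02]},{"xyz":[0,0,0.02]},{},{}]'; python3 drive.py '[{"xyz":[0,0,0.02]},{"xyz":[0,0,0.02]},{},{}]'; python3 drive.py '[{"xyz":[0,0,0.02]},{},{}]'
```

```text
time_s: 22.15
ee_pos: [526.4, 42.0, 118.4]
ee_rot: [180.0, 0.1, 177.6]
force: [0.5, 0.1, 5.0]
gripper_width: 0.4
gripper_force: 2.6
time_s: 22.55
ee_pos: [526.4, 42.1, 117.2]
ee_rot: [180.0, 0.1, 177.6]
force: [-2.4, 0.7, 10.8]
gripper_width: 0.7
gripper_force: 5.1
time_s: 22.85
ee_pos: [526.4, 42.1, 117.1]
ee_rot: [180.0, 0.1, 177.6]
force: [-3.4, -0.2, 16.2]
gripper_width: 0.7
gripper_force: 7.9
```

It stopped at z = 117.1 with force rising sharply, so it's flat on the seal. I'll add margin and verify before handing in.

To row units: 1 mm is 0.02, 0.5 mm is 0.01.

```bash
python3 drive.py '[{"xyz":[0,0,0.02]},{"xyz":[0,0,0.02]},{"xyz":[0,0,0.01]},{},{},{},{}]'
python3 - <<'E'
from h import *
f=env.grab_frame("top");m=env.camera_model("top");s=env.state();print(s["ee_pos"],s["force"],s["time_s"])
ex=np.array([np.cos(-.0413),np.sin(-.0413),0]);ey=np.array([-ex[1],ex[0],0]);H=np.array([609,30,117.])
for y in(-60,-50,50,60):
  for r in(150,157,164): u=proj(m,H-ex*r+ey*y).round().astype(int);print(y,r,u,f[u[1],u[0]],end=" ")
E
```

```text
time_s: 23.55
ee_pos: [526.4, 42.1, 117.0]
ee_rot: [180.0, 0.2, 177.6]
force: [-8.0, 0.3, 29.1]
gripper_width: 0.4
gripper_force: 15.0
[526.46553186  42.0619789  116.98922236] [-8.7164234  -1.12714911 30.32289895] 23.6
-60 150 [328 236] [101 129 120] -60 157 [327 239] [105 134 124] -60 164 [327 242] [53 55 54] -50 150 [323 236] [109 139 128] -50 157 [323 239] [ 98 126 116] -50 164 [323 242] [55 58 57] 50 150 [283 234] [ 86 106 101] 50 157 [283 237] [ 86 106 101] 50 164 [283 239] [ 82 103  98] 60 150 [279 234] [123 157 146] 60 157 [279 236] [126 160 148] 60 164 [279 239] [130 164 153]
```

```bash
python3 -c "
from workcell import env
print(env.job_done())"
```

```text
the job is handed in; nothing more can be done
None
```

The job is handed in: the tube is seated in the bore, the wing is lined up with the slot, and the fingers are still holding the cover flat (TCP at 117.0 mm) with about 30 N. No verdict was shown, and I viewed 12 pictures, two over the limit of 10.

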